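Hang the electronic pipette back on the crowded rack

TASK

Lift the blue electronic pipette out of its sloping bench rest and hang it upright on the one empty hanger of the pipette rack, its flange resting down on both prongs behind the lips and its display facing out of the rack's open front, then let go. Do not drop it on the bench, do not knock the pipettes hanging beside it, and leave everything else where it stands.

Things in the scene. Friction and masses are not known exactly. Their poses are not given: they have to be found in the camera images.
- pipette: the electronic pipette, 217 mm long on its own z. Origin: centre of its flange's underside. Blue flange 30 x 44 x 6 mm (x, y, z); blue head 28 x 24 mm from z = 6 to 62, orange button to 67; white handle 20 x 20 mm down to z = -78; grey shaft, up to 15 mm thick, to the tip at z = -150. 0.13 to 0.24 kg, balanced just below the flange. Starts in the rest, head leaning 40 degrees from vertical to the rest's +x
- pipette_head (a point): the middle of the blue head, on the axis 36 mm above the flange's underside: a good grip, across the 24 mm (pipette y), free all round
- pipette_display (a point): the display on the head's front face, 14 mm to pipette -x of the head's middle; on the upper side at the start
- fork_free: the one empty fork hanger. Origin: on its centre line, level with the prong tops (200 mm above the bench), where a hung flange's underside centre belongs; x points into the rack from its open front, z up. Two prongs along x, from -24 to 18 mm, 8 wide, 10 high, 25 mm apart inside for the handle; the flange lies across them
- free_lip (a point): on the free hanger, midway between the tops of the lips, 21 mm before its origin: a lip 8 mm high stands on the front 6 mm of each prong. Behind, the rail (9 mm above the prongs) begins 18 mm past the origin, so the flange has 3 mm of play and must be carried in over the lips from the front, then lowered
- rack: the pipette rack, fixed: white base 130 x 370 x 12 mm, 14 mm posts at y = +-165, x = 35 mm, 215 mm high, aluminium rail behind the hangers; five hangers 60 mm apart along y, of equal yaw, the empty one among the middle three. Origin on the bench beneath the middle hanger; open front to -x
- cradle: the black bench rest, fixed: base 120 x 90 x 10 mm, short post, open trough leaning 40 degrees from vertical that carries the handle for 60 mm below the flange, which rests on its upper end. Trough 33 mm wide outside, walls 4 mm past the handle's axis. Origin on the bench 135 mm below the flange's underside; x: the way the head leans
- pip_left: a white manual pipette whose cap is red, hanging at the rack's +y end; same shape below the flange as the blue pipette; above the flange only an 11 mm plunger rod and an 18 mm round cap, top 40 mm above its origin; origin: centre of the underside of its flange, z up; must not be knocked
- fork_left: the hanger of the red-capped pipette: same shape, size and origin as the free hanger
- pip_a: a white manual pipette whose cap is yellow, hanging at one of the middle places; same shape below the flange as the blue pipette; above the flange only an 11 mm plunger rod and an 18 mm round cap, top 40 mm above its origin; origin: centre of the underside of its flange, z up; must not be knocked
- fork_a: the hanger of the yellow-capped pipette: same shape, size and origin as the free hanger
- pip_b: a white manual pipette whose cap is green, hanging at one of the middle places; same shape below the flange as the blue pipette; above the flange only an 11 mm plunger rod and an 18 mm round cap, top 40 mm above its origin; origin: centre of the underside of its flange, z up; must not be knocked
- fork_b: the hanger of the green-capped pipette: same shape, size and origin as the free hanger
- pip_right: a white manual pipette whose cap is orange, hanging at the rack's -y end; same shape below the flange as the blue pipette; above the flange only an 11 mm plunger rod and an 18 mm round cap, top 40 mm above its origin; origin: centre of the underside of its flange, z up; must not be knocked
- fork_right: the hanger of the orange-capped pipette: same shape, size and origin as the free hanger
- tube_rack: a loose green tube rack, 75 x 120 mm, 40 mm high, origin under its centre; leave alone
- bottle: a loose amber bottle, 60 mm across, 130 mm high, origin under its centre; leave alone
- beaker: a loose glass beaker, 68 mm across, 85 mm high, origin under its centre; leave alone
- tip_box: a loose orange open box with partitions, 85 x 120 x 50 mm, origin under its centre; leave alone
There are look-alikes about, which are no part of the job. Leave any brown look-alike of the pip_b alone.

How it is judged:
By the outcome, as a careful person would: the job done as asked, in the order asked, and still so for the second after the job is handed in, with the robot touching nothing.
It also fails if it takes over 42 s, if anything falls off the work surface, if the arm or the gripper's body presses on something with over 40 N, if the wrist force passes 120 N, or if a joint passes its speed limit or range.

ROBOT

A 6-joint arm with a two-finger parallel gripper is mounted at the origin on the work surface. World frame = base frame: x ahead of the robot, y to its left, z up, the work surface at z = 0. Lengths are in m, angles in rad, forces in N, time in s.
With the tool pointing down it reaches from about 0.275 to 0.825 m from the base axis. Payload 4.9 kg.
Tool frame: the origin (TCP) lies midway between the tips of the shut fingers; the grasp point (between the pads) lies 19 mm behind it (grip_point_offset is the distance from the TCP to the grasp point, in m); z points along the fingers, x is the direction in which the jaws open and shut, and the axes are right-handed (so a half turn about z gives the same grasp; the last joint's range is limited). The gripper opens to 85 mm and grips with 20 to 120 N. Pads are 22 mm wide; open, the fingers measure 114 mm over their backs; the gripper's body (76 mm by 85 mm) begins 54 mm behind the grasp point. The pads swing forward as they close: fully open they stand 13 mm farther back than shut.
Start: joints at [1.018, 0.326, -0.193, 1.052, 0, 1.437], TCP at [0.224, 0.502, 0.231] pointing down, gripper open.
Joint ranges: [-2.65, 2.65], [-0.97, 1.79], [-1.3, 1.35], [-1.93, 2.1], [-1.47, 1.37], [-3.14, 3.14]. Speed limits (rad/s): [2.57, 2.57, 3.14, 3.14, 3.14, 3.14].

INTERFACE

Orientations are given as a rotation vector (axis times angle).
In Python, from cell import * gives the robot as it stands. Calls block until the motion is done:
- movep(position, orientation): joint-space move of the TCP to a pose.
- move_l(position, velocity=0.15, rot=None, until_force=None): straight line of the TCP; rot=None keeps the orientation; velocity is the mean speed in m/s. With until_force (N) it stops when the force on the tool has changed by that much, and returns True; else False.
- set_joints(angles): joint-space move.
- let_go() and grab(newtons=None): open the fingers fully, or close them until they stop; newtons is the grip in N (None keeps the last).
- sleep(seconds).
- ik(position, orientation): joint angles nearest the present ones, or None.
- get_state(): the state.
- grab_frame(name): name is "scene" or "top" or "wrist"; returns a dict with "img" (400x640x3 uint8, red, green, blue), "fx", "fy", "cx", "cy" (pixels), "k1" (the pictures are not rectified: a ray, as slopes to the right and down, at radius r is drawn at 1 + k1 r^2 times it, then the intrinsics apply), "cam_to_world" (4x4, takes a point from camera to world coordinates); the wrist camera has in their place "T_tool_cam" (4x4, takes a point from camera to tool coordinates, whose origin is the TCP and whose axes are the tool frame's). Camera axes: x right, y down, z forward; pixel columns grow to the right and rows downward; lengths in m; the calibration is good to about 2 mm. A picture is of the moment at which its call begins: read the wrist's pose just before it. There is no depth.
A pose or a line that the arm cannot do raises MotionError and nothing moves.
- sign_off(): hands the job in, once; it reports no verdict.
Trained networks look in the newest picture that a camera, given by its name, has taken for a name from the list of things; names that differ only in an ending like _2 or _b are one class to them, and where a whole thing is asked for, a point or a joint stands for the part that bears it (a point fixed in the world has none). Each returns a list of dicts, best first, with "score" (0 to 1); they miss things now and then, are a little off and sometimes report something else, mostly with a low value. They report only what shows in the picture. A call takes as long as a camera call. They do not tell look-alikes from the thing itself.
- spot_in(camera, name): "centre" ([column, row] in pixels, amid what is visible of it).
- silhouettes(camera, name): "mask" (400x640 bool, what is visible of it) and "centre" ([column, row] in pixels, amid what is visible of it).
- tip_of(camera, name): "centre" ([column, row] in pixels: a listed point, or the origin of a listed thing).
The state is a dict: "clock": time; "q": joint angles; "joint_velocities": joint speeds; "tau": joint torques, N m; "position": TCP position; "eef_rot": TCP orientation; "contact_force": force on the tool from outside, world axes, zero at the start; "wrist_torque": the same for the moment, N m; "finger_gap": opening from 0.0 (shut) to 1.0 (fully open).
Only numpy, scipy, OpenCV 4.12 (cv2) and the standard library are available. Lean on these libraries where they do the work, as an engineer would, in place of code of your own. Each camera call takes 0.05 s, during which the arm holds its last target.

## Working session

There is one attempt and no reset: what is moved stays moved. The work goes in short steps, each a Python script; the robot and the scene stay as the last script left them, time stands still between calls to the robot, and variables do not carry over. Pictures are saved under pics/ and viewed, and the job is handed in when it is done.

```bash
ls; mkdir -p pics
python3 - <<'E'
from cell import *
import cv2, numpy as np
np.set_printoptions(precision=4,suppress=True)
s=get_state();print(s['clock'],s['position'],s['eef_rot'],s['finger_gap'])
for n in ['scene','top','wrist']:
    f=grab_frame(n);cv2.imwrite(f'pics/{n}0.png',f['img'][:,:,::-1])
    print(n,f['fx'],f['fy'],f['cx'],f['cy'],f['k1']);print(f.get('cam_to_world',f.get('T_tool_cam')))
E
```

```text
pics
0.0 [0.2234 0.502  0.2305] [ 2.6341  1.7107 -0.0024] 1.0001951804737315
scene 473.2869699398358 473.2869699398358 323.9113319861061 207.66182666311232 -0.03873832154677988
[[-0.7468  0.4731 -0.4674  1.1576]
 [ 0.6651  0.5307 -0.5254  0.6728]
 [-0.0006 -0.7032 -0.7109  0.9927]
 [ 0.      0.      0.      1.    ]]
top 436.69872026796065 436.69872026796065 330.14067140805906 200.58008434418136 -0.005408067440909913
[[ 0.0002 -0.9972  0.0752  0.4546]
 [-1.      0.0002  0.0044  0.0044]
 [-0.0044 -0.0752 -0.9972  1.5894]
 [ 0.      0.      0.      1.    ]]
wrist 286.8538851255534 286.8538851255534 312.1508166675899 195.99699655394622 -0.006004427406822128
[[ 1.      0.0003 -0.      0.0005]
 [-0.0003  0.9502  0.3117 -0.079 ]
 [ 0.0001 -0.3117  0.9502 -0.142 ]
 [ 0.      0.      0.      1.    ]]
```

View pics/scene0.png

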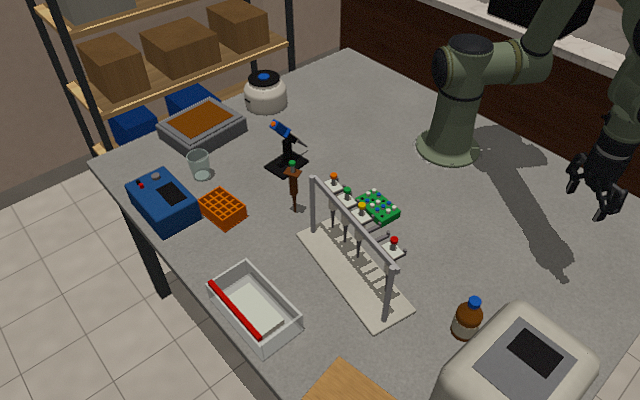

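View pics/top0.png

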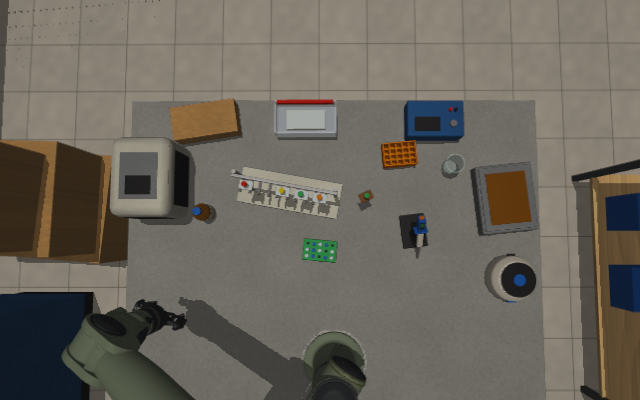

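View pics/wrist0.png

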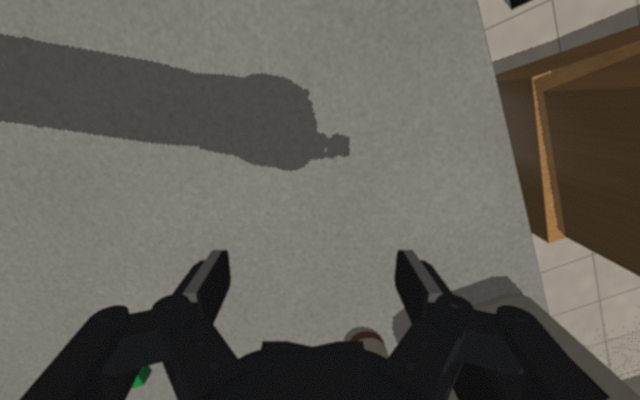

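The top view shows the rack with red (243,184), an empty place (~262,190), yellow (282,190), green (300,195) and orange (319,197). The blue pipette is in its rest at (421,225), and the brown look-alike stands alone at (366,198). Next I triangulate from the scene and top cameras.

```bash
cat > h.py <<'E'
from cell import *
import cv2, numpy as np
from scipy.spatial.transform import Rotation as R
np.set_printoptions(precision=4,suppress=True)
def pose(s=None):
    s=s or get_state(); T=np.eye(4);T[:3,:3]=R.from_rotvec(s['eef_rot']).as_matrix();T[:3,3]=s['position'];return T
def frame(n):
    T=pose() if n=='wrist' else None
    f=grab_frame(n); f['C']=f['cam_to_world'] if n!='wrist' else T@f['T_tool_cam']; f['C']=np.array(f['C']);return f
def ray(f,p):
    K=np.array([[f['fx'],0,f['cx']],[0,f['fy'],f['cy']],[0,0,1.]])
    u=np.array([(p[0]-f['cx'])/f['fx'],(p[1]-f['cy'])/f['fy']]);v=u.copy()
    for _ in range(20): v=u/(1+f['k1']*(v@v))
    d=f['C'][:3,:3]@np.array([v[0],v[1],1]);return f['C'][:3,3],d/np.linalg.norm(d)
def proj(f,X):
    p=np.linalg.inv(f['C'])@np.append(X,1);v=p[:2]/p[2];v=v*(1+f['k1']*(v@v))
    return np.array([v[0]*f['fx']+f['cx'],v[1]*f['fy']+f['cy']])
def tri(L):
    A=np.zeros((3,3));b=np.zeros(3)
    for o,d in L:
        M=np.eye(3)-np.outer(d,d);A+=M;b+=M@o
    X=np.linalg.solve(A,b);return X,[np.linalg.norm(np.cross(X-o,d)) for o,d in L]
def onz(f,p,z):
    o,d=ray(f,p);return o+d*(z-o[2])/d[2]
E
python3 - <<'E'
from h import *
F={n:frame(n) for n in['scene','top']}
import pickle;pickle.dump(F,open('f0.pkl','wb'))
for nm in ['pipette','pipette_head','pipette_display','fork_free','free_lip','rack','cradle','pip_left','pip_a','pip_b','pip_right','fork_left','fork_right','tube_rack','bottle','beaker','tip_box']:
    r={n:tip_of(n,nm) for n in F}
    t=[[(np.round(d['centre'],1).tolist(),round(d['score'],2)) for d in r[n][:3]] for n in F]
    print(nm,t, end=' ')
    if r['scene'] and r['top']:
        print(*tri([ray(F[n],r[n][0]['centre']) for n in F]))
    else: print()
print(get_state()['clock'])
E
```

```text
pipette [[([201.8, 174.0], 0.29)], [([421.8, 230.8], 0.7), ([281.7, 188.7], 0.7)]] [ 0.577  -0.3872 -0.0247] [np.float64(0.12722657485554575), np.float64(0.12722657485554587)]
pipette_head [[([276.3, 127.8], 0.67)], [([420.6, 222.6], 0.61), ([413.7, 227.8], 0.39)]] [ 0.4916 -0.2863  0.1589] [np.float64(0.0018440195655453706), np.float64(0.001844019565545412)]
pipette_display [[([360.2, 215.5], 0.65), ([278.4, 123.5], 0.49)], [([424.0, 225.7], 0.8)]] [ 0.4038 -0.2165 -0.1445] [np.float64(0.1620471418200093), np.float64(0.1620471418200093)]
fork_free [[([375.7, 234.6], 0.49)], [([265.1, 187.4], 0.62)]] [0.6016 0.2211 0.1916] [np.float64(0.0014736816047381499), np.float64(0.0014736816047382203)]
free_lip [[([385.0, 228.0], 0.55), ([360.7, 217.5], 0.5), ([393.0, 252.2], 0.46)], [([259.9, 192.2], 0.54)]] [0.585  0.2335 0.2116] [np.float64(0.00023195138624948624), np.float64(0.00023195138624943263)]
rack [[([359.7, 268.6], 0.88)], [([289.4, 197.9], 0.89)]] [ 0.5827  0.1633 -0.0067] [np.float64(0.0032291403325935327), np.float64(0.0032291403325934095)]
cradle [[([284.4, 164.2], 0.77), ([377
[... 1184 characters left out ...]
at64(0.12877630028432366)]
tube_rack [[([376.0, 213.7], 0.98)], [([316.3, 249.2], 0.8), ([281.8, 188.8], 0.19)]] [ 0.4008  0.0584 -0.0055] [np.float64(0.004506272766469374), np.float64(0.0045062727664693025)]
bottle [[([462.1, 332.0], 0.58)], [([420.8, 224.2], 0.62), ([207.1, 212.1], 0.54)]] [ 0.482   0.0683 -0.0182] [np.float64(0.3821381231797775), np.float64(0.3821381231797775)]
beaker [[([201.3, 174.2], 0.81)], [([447.3, 168.5], 0.89)]] [ 0.696  -0.42    0.0068] [np.float64(0.005682895835055001), np.float64(0.005682895835054993)]
tip_box [[([221.2, 214.9], 0.74)], [([399.0, 157.8], 0.69)]] [ 0.7386 -0.247  -0.0143] [np.float64(0.0050030680193723885), np.float64(0.005003068019372135)]
1.95
```

Run:
```python
import cv2
a=cv2.imread('pics/scene0.png');b=cv2.imread('pics/top0.png')
cv2.imwrite('pics/c_scene.png',cv2.resize(a[90:270,230:430],None,fx=3.3,fy=3.3,interpolation=cv2.INTER_CUBIC)[:600])
cv2.imwrite('pics/c_top.png',cv2.resize(b[150:270,225:445],None,fx=3.6,fy=3.6,interpolation=cv2.INTER_CUBIC))
```

```text
(no output)
```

View pics/c_scene.png

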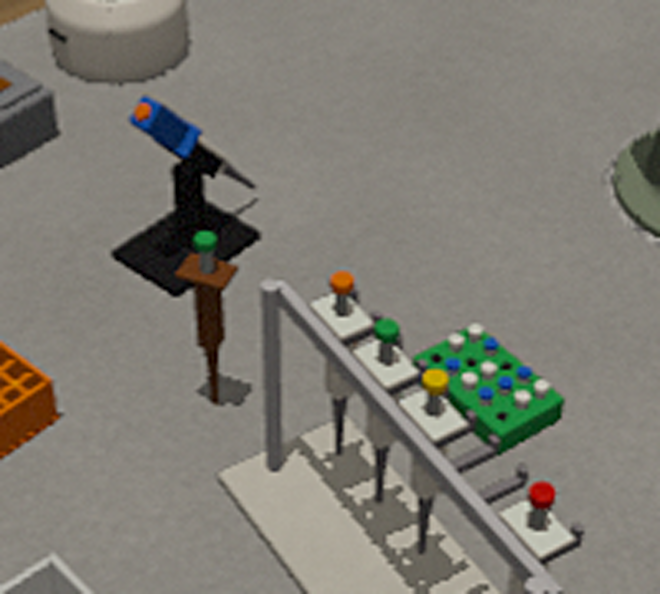

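View pics/c_top.png

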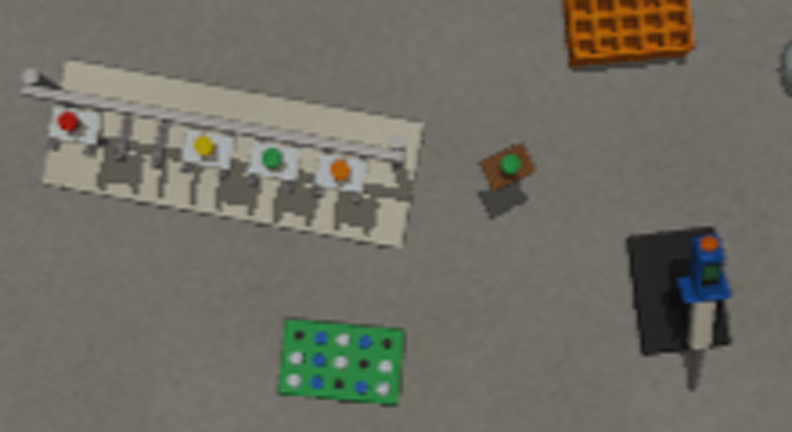

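The close crops confirm the blue pipette with orange button and display as the target. The free hanger lies between red and yellow. The brown green-capped one stands apart. Next is a rack fit from cap colours, then IK feasibility.

Run:
```python
from h import *
import pickle
from scipy.optimize import least_squares
F=pickle.load(open('f0.pkl','rb'))
def blob(f,near,hue,rad=10):
    hsv=cv2.cvtColor(f['img'],cv2.COLOR_RGB2HSV);m=(hsv[...,1]>150)&(hsv[...,2]>90)
    dh=np.abs(((hsv[...,0].astype(int)-hue+90)%180)-90);m&=dh<7
    yy,xx=np.nonzero(m);k=np.hypot(xx-near[0],yy-near[1])<rad
    return np.array([xx[k].mean(),yy[k].mean()]),k.sum()
caps={2:('red',0,(243,184),(394,240)),0:('y',25,(282,190),(362,206)),-1:('g',68,(300,194),(347,190)),-2:('o',10,(319,197),(334,176))}
obs=[]
for j,(c,h,pt,ps) in caps.items():
    a=blob(F['top'],pt,h,6);b=blob(F['scene'],ps,h,8);print(c,a,b);
    X,e=tri([ray(F['top'],a[0]),ray(F['scene'],b[0])]);print(X,np.round(e,4));obs.append((j,a[0],b[0]))
def res(p):
    r=[]
    for j,a,b in obs:
        y=p[3];X=np.array([p[0]-j*.06*np.sin(y),p[1]+j*.06*np.cos(y),p[2]])
        r+=[*(proj(F['top'],X)-a),*(proj(F['scene'],X)-b)]
    return r
s=least_squares(res,[.6,.16,.235,-.16]);print(s.x,np.round(s.fun,2))
p=s.x;y=p[3];print('free',p[0]-.06*np.sin(y),p[1]+.06*np.cos(y))
# ik
def Rt(yaw,th): # tool z pitched th from vertical toward +x(yaw), tool y toward +x
    z=np.array([np.sin(th),0,-np.cos(th)]);x=np.array([0,1,0.]);M=np.column_stack([x,np.cross(z,x),z]);return R.from_euler('z',yaw)*R.from_matrix(M)
for rel in [0,10,20,30,40,60,90]:
  for flip in [0,1]:
    out=[]
    for (g,yaw,th) in [((.50,-.287,.17),0,np.radians(rel-40)),((.6,.22,.255),-.16,np.radians(rel))]:
        r=Rt(yaw,th)
        if flip:r=r*R.from_euler('z',np.pi)
        t=np.array(g)+.019*r.as_matrix()[:,2]
        q=ik(t,r.as_rotvec());out.append(None if q is None else np.round(q,2))
    print(rel,flip,out)
```

```text
red (array([243.3684, 183.2105]), np.int64(19)) (array([393.8537, 238.9024]), np.int64(41))
[0.6112 0.2811 0.2357] [0.0002 0.0002]
y (array([281.1905, 190.0476]), np.int64(21)) (array([361.4444, 204.8   ]), np.int64(45))
[0.5899 0.1628 0.2351] [0.0003 0.0003]
g (array([300. , 193.5]), np.int64(16)) (array([346.7143, 188.8929]), np.int64(28))
[0.5792 0.1037 0.2365] [0.0006 0.0006]
o (array([319.1 , 196.95]), np.int64(20)) (array([333.1  , 175.075]), np.int64(40))
[0.5684 0.0445 0.2343] [0.0004 0.0004]
[ 0.5899  0.1628  0.2354 -0.1778] [ 0.15  0.    0.01 -0.01  0.07 -0.08  0.09 -0.09  0.18 -0.15  0.21  0.38
  0.03 -0.2   0.13 -0.27]
free 0.6005135504718938 0.2218282117264539
0 0 [array([-0.5 ,  0.96,  0.49,  1.74, -0.31, -0.39]), array([0.24, 0.49, 0.07, 1.15, 0.  , 0.4 ])]
0 1 [array([-0.5 ,  0.96,  0.49,  1.74, -0.31,  2.75]), array([ 0.24,  0.49,  0.07,  1.15,  0.  , -2.75])]
10 0 [array([-0.53,  0.81,  0.29,  1.52, -0.25, -0.46]), array([ 0.27,  0.38, -0.12,  0.91, -0.07,  0.42])]
10 1 [array([-0.53,  0.81,  0.29,  1.52, -0.25,  2.68]), array([ 0.27,  0.38, -0.12,  0.91, -0.07, -2.
[... 295 characters left out ...]
.21, -0.47,  0.42, -0.24,  0.45])]
30 1 [array([-0.6 ,  0.55, -0.07,  1.1 , -0.1 ,  2.55]), array([ 0.34,  0.21, -0.47,  0.42, -0.24, -2.7 ])]
40 0 [array([-0.65,  0.44, -0.24,  0.89,  0.  , -0.65]), array([ 0.38,  0.17, -0.64,  0.14, -0.34,  0.43])]
40 1 [array([-0.65,  0.44, -0.24,  0.89,  0.  ,  2.49]), array([ 0.38,  0.17, -0.64,  0.14, -0.34, -2.71])]
60 0 [array([-0.77,  0.27, -0.56,  0.49,  0.24, -0.74]), array([ 0.46,  0.23, -0.93, -0.55, -0.53,  0.34])]
60 1 [array([-0.77,  0.27, -0.56,  0.49,  0.24,  2.4 ]), array([ 0.46,  0.23, -0.93, -0.55, -0.53, -2.8 ])]
90 0 [array([-0.98,  0.25, -0.97, -0.24,  0.69, -0.76]), None]
90 1 [array([-0.98,  0.25, -0.97, -0.24,  0.69,  2.38]), None]
```

```bash
cat >> h.py <<'E'
def Rt(yaw,th):
    z=np.array([np.sin(th),0,-np.cos(th)]);x=np.array([0,1,0.]);M=np.column_stack([x,np.cross(z,x),z]);return R.from_euler('z',yaw)*R.from_matrix(M)
E
python3 - <<'E'
from h import *
import pickle
s=get_state();print(s['clock'])
movep([0.30,0.38,0.42],Rt(0.3,0).as_rotvec());print(get_state()['clock'],pose()[:3,3])
H=np.array([.495,-.287,.16]);a=np.array([np.sin(np.radians(40)),0,np.cos(np.radians(40))])
r=Rt(0,np.radians(-40))
movep(H+.13*a,r.as_rotvec());print(get_state()['clock'])
f1=frame('wrist');cv2.imwrite('pics/w1.png',f1['img'][:,:,::-1])
for nm in ['pipette','pipette_head','pipette_display','cradle']:
    print(nm,[(np.round(d['centre'],1),round(d['score'],2)) for d in tip_of('wrist',nm)[:2]])
r2=Rt(0,np.radians(-15))
move_l(H+.15*a+np.array([0,.07,0.02]),rot=r2.as_rotvec(),velocity=.2);print(get_state()['clock'])
f2=frame('wrist');cv2.imwrite('pics/w2.png',f2['img'][:,:,::-1])
for nm in ['pipette','pipette_head','pipette_display','cradle']:
    print(nm,[(np.round(d['centre'],1),round(d['score'],2)) for d in tip_of('wrist',nm)[:2]])
pickle.dump((f1,f2),open('f1.pkl','wb'))
E
```

```text
1.95
2.8917 [0.2998 0.3801 0.4193]Traceback (most recent call last):
  File "<stdin>", line 7, in <module>
cell.MotionError: the arm cannot take that pose within its joint ranges
```

Run:
```python
from h import *
H=np.array([.495,-.287,.16]);a=np.array([np.sin(np.radians(40)),0,np.cos(np.radians(40))])
for th in [-40,-35,-30,-25,-20,-10,0]:
  for d in [0.0,.05,.08,.1,.13,.16]:
    r=Rt(0,np.radians(th)); q=ik(H-d*r.as_matrix()[:,2],r.as_rotvec());print(th,d,None if q is None else np.round(q,2))
```

```text
-40 0.0 [-0.49  0.97  0.53  1.77 -0.31 -0.39]
-40 0.05 [-0.47  1.04  0.76  1.94 -0.3  -0.37]
-40 0.08 [-0.46  1.1   0.96  2.08 -0.29 -0.36]
-40 0.1 None
-40 0.13 None
-40 0.16 None
-35 0.0 [-0.51  0.89  0.42  1.65 -0.28 -0.43]
-35 0.05 [-0.49  0.93  0.61  1.81 -0.27 -0.41]
-35 0.08 [-0.48  0.98  0.76  1.91 -0.27 -0.4 ]
-35 0.1 [-0.47  1.01  0.88  2.   -0.26 -0.39]
-35 0.13 None
-35 0.16 None
-30 0.0 [-0.52  0.81  0.32  1.54 -0.25 -0.46]
-30 0.05 [-0.5   0.84  0.48  1.68 -0.24 -0.45]
-30 0.08 [-0.49  0.87  0.6   1.77 -0.24 -0.44]
-30 0.1 [-0.49  0.89  0.69  1.84 -0.24 -0.43]
-30 0.13 [-0.48  0.94  0.85  1.96 -0.23 -0.42]
-30 0.16 None
-25 0.0 [-0.54  0.74  0.22  1.43 -0.22 -0.5 ]
-25 0.05 [-0.52  0.75  0.36  1.56 -0.21 -0.48]
-25 0.08 [-0.51  0.77  0.46  1.65 -0.21 -0.47]
-25 0.1 [-0.51  0.78  0.53  1.7  -0.21 -0.47]
-25 0.13 [-0.5   0.81  0.65  1.8  -0.2  -0.46]
-25 0.16 [-0.49  0.86  0.81  1.91 -0.2  -0.45]
-20 0.0 [-0.56  0.67  0.12  1.32 -0.18 -0.53]
-20 0.05 [-0.54  0.67  0.24  1.45 -0.18 -0.52]
-20 0.08 [-0.54  0.68  0.33  1.53 -0.18 -0.51]
-20 0.1 [-0.53  0.69  0.39  1.58 -0.17 -0.5 ]
-20 0.13 [-0.52  0.7   0.49  1.67 -0.17 -0.5 ]
-20 0.16 [-0.52  0.73  0.61  1.76 -0.17 -0.49]
-10 0.0 [-0.6   0.54 -0.06  1.11 -0.1  -0.59]
-10 0.05 [-0.59  0.52  0.03  1.23 -0.1  -0.59]
-10 0.08 [-0.59  0.51  0.1   1.3  -0.1  -0.58]
-10 0.1 [-0.59  0.51  0.14  1.35 -0.1  -0.58]
-10 0.13 [-0.58  0.51  0.22  1.42 -0.1  -0.57]
-10 0.16 [-0.58  0.51  0.3   1.5  -0.09 -0.57]
0 0.0 [-0.65  0.42 -0.24  0.91  0.   -0.65]
0 0.05 [-0.65  0.38 -0.17  1.02  0.   -0.65]
0 0.08 [-0.65  0.36 -0.12  1.09  0.   -0.65]
0 0.1 [-0.65  0.35 -0.08  1.14  0.   -0.65]
0 0.13 [-0.65  0.34 -0.03  1.21  0.   -0.65]
0 0.16 [-0.65  0.33  0.04  1.28  0.   -0.65]
```

Run:
```python
from h import *
import pickle
H=np.array([.495,-.287,.16]);r=Rt(0,np.radians(-25));z=r.as_matrix()[:,2]
movep(H-.14*z,r.as_rotvec());print(get_state()['clock'])
def look(i):
    f=frame('wrist');cv2.imwrite(f'pics/w{i}.png',f['img'][:,:,::-1])
    for nm in ['pipette','pipette_head','pipette_display','cradle']:
        print(nm,[(np.round(d['centre'],1),round(d['score'],2)) for d in tip_of('wrist',nm)[:2]])
    return f
f1=look(1)
r2=Rt(0,np.radians(-10))
move_l(H-.15*z+np.array([-.04,.09,0.02]),rot=r2.as_rotvec(),velocity=.25);print(get_state()['clock'])
f2=look(2)
pickle.dump((f1,f2),open('f1.pkl','wb'));print(get_state()['clock'])
```

```text
5.475
pipette [(array([313.2, 162.6]), 0.86)]
pipette_head [(array([313.2, 178.1]), 0.81)]
pipette_display [(array([312.2, 166.6]), 0.81)]
cradle [(array([312.7, 182.6]), 0.94)]
6.425
pipette [(array([237.3, 154.9]), 0.57)]
pipette_head [(array([236.2, 177.1]), 0.84), (array([469.2, 112.2]), 0.44)]
pipette_display [(array([226.9, 170.9]), 0.61)]
cradle [(array([257.5, 155.6]), 0.62)]
6.675
```

View pics/w1.png

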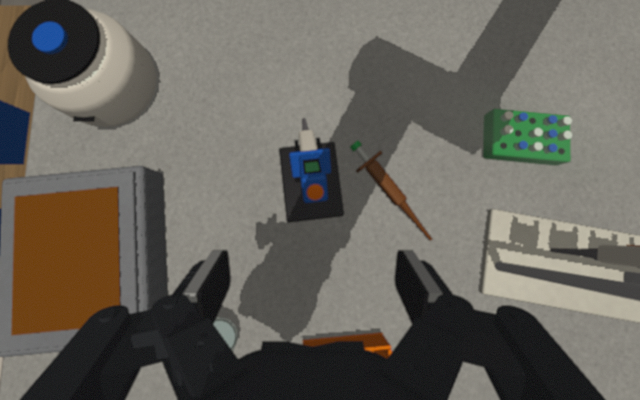

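View pics/w2.png

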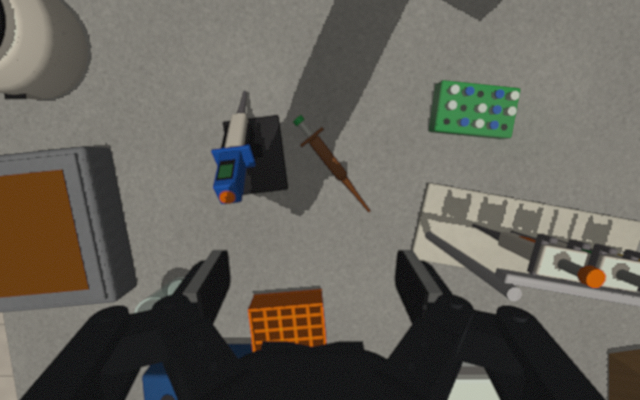

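Run:
```python
from h import *
import pickle
f1,f2=pickle.load(open('f1.pkl','rb'));
for nm,a,b in [('pip',(313.2,162.6),(237.3,154.9)),('head',(313.2,178.1),(236.2,177.1)),('disp',(312.2,166.6),(226.9,170.9)),('cradle',(312.7,182.6),(257.5,155.6))]:
    print(nm,*tri([ray(f1,a),ray(f2,b)]))
```

```text
pip [ 0.4662 -0.2853  0.1284] [np.float64(0.000671680053263681), np.float64(0.0006716800532636798)]
head [ 0.4894 -0.2839  0.148 ] [np.float64(0.0014607639124593582), np.float64(0.001460763912459293)]
disp [ 0.4818 -0.2857  0.1735] [np.float64(0.0003823639972236983), np.float64(0.0003823639972236343)]
cradle [ 0.4676 -0.2859 -0.0012] [np.float64(0.0009694311911791942), np.float64(0.0009694311911791791)]
```

Run:
```python
from h import *
F={n:frame(n) for n in['scene','top']}
cv2.imwrite('pics/t1.png',np.hstack([cv2.resize(F['top']['img'][140:280,225:445],(400,255)),cv2.resize(F['scene']['img'][90:270,230:430],(400,360))[:255]])[:,:,::-1])
import pickle
f1,f2=pickle.load(open('f1.pkl','rb'))
for f in (f1,f2): print('nadir',proj(f,np.append(f['C'][:2,3],0)),f['C'][:3,3])
F0=pickle.load(open('f0.pkl','rb'))
cap=tri([ray(F0['top'],(366,195)),ray(F0['scene'],(292,163))])
tip=tri([ray(f1,(430,238)),ray(f2,(370,211))]);cw=tri([ray(f1,(355,147)),ray(f2,(298,120))]);print(cap,tip,cw)
s=get_state();print(s['contact_force'],s['clock'])
```

```text
nadir [312.3672 230.16  ] [ 0.5435 -0.2857  0.4498]
nadir [312.4838 154.9367] [ 0.4657 -0.1971  0.4698]
(array([ 0.5786, -0.1052,  0.1845]), [np.float64(6.124098096691703e-05), np.float64(6.12409809667443e-05)]) (array([ 0.5564, -0.1028,  0.0028]), [np.float64(0.0016171079615984298), np.float64(0.0016171079615984747)]) (array([ 0.4124, -0.2192,  0.0095]), [np.float64(0.0008811705490514764), np.float64(0.0008811705490514395)])
[ 0.4765  0.4573 -0.531 ] 6.775
```

View pics/t1.png

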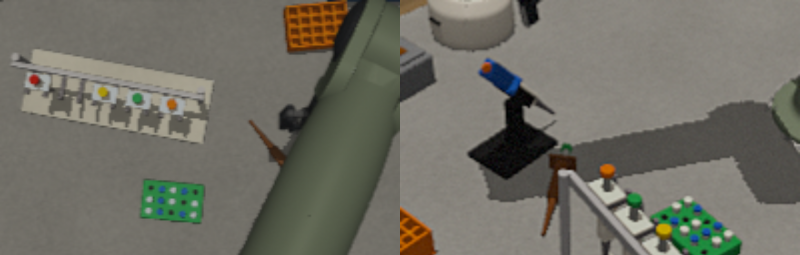

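The brown look-alike now lies on the bench. It had stood on its tip at t=0, and nothing of mine came within 10 cm of it, so I'll leave it alone and keep clear. Next I refine the pipette's pose, including its yaw.

Run:
```python
from h import *
import pickle
f1,f2=pickle.load(open('f1.pkl','rb'))
a=f1['img'][100:230,260:360];b=f2['img'][80:210,195:295]
cv2.imwrite('pics/w12.png',np.hstack([cv2.resize(x,(400,520),interpolation=cv2.INTER_CUBIC) for x in (a,b)])[:,:,::-1])
def blob(f,lo,hi,hue,w,sat=120,v=40):
    hsv=cv2.cvtColor(f['img'],cv2.COLOR_RGB2HSV);m=np.zeros(hsv.shape[:2],bool);m[lo[1]:hi[1],lo[0]:hi[0]]=1
    dh=np.abs(((hsv[...,0].astype(int)-hue+90)%180)-90);m&=(dh<w)&(hsv[...,1]>sat)&(hsv[...,2]>v)
    yy,xx=np.nonzero(m);return np.array([xx.mean(),yy.mean()]),m.sum()
o1=blob(f1,(300,175),(335,210),10,8);o2=blob(f2,(210,180),(250,215),10,8);print(o1,o2)
print('button',*tri([ray(f1,o1[0]),ray(f2,o2[0])]))
b1=blob(f1,(280,140),(340,210),110,15);b2=blob(f2,(200,135),(262,205),110,15);print(b1,b2)
print('blue',*tri([ray(f1,b1[0]),ray(f2,b2[0])]))
```

```text
(array([314.6667, 191.623 ]), np.int64(183)) (array([226.7971, 197.029 ]), np.int64(138))
button [ 0.5077 -0.2836  0.1839] [np.float64(5.411379295804015e-05), np.float64(5.4113792958084545e-05)]
(array([311.0192, 169.6408]), np.int64(1250)) (array([233.6291, 168.0144]), np.int64(1321))
blue [ 0.4796 -0.2865  0.1465] [np.float64(0.0010539750011750477), np.float64(0.0010539750011750201)]
```

View pics/w12.png

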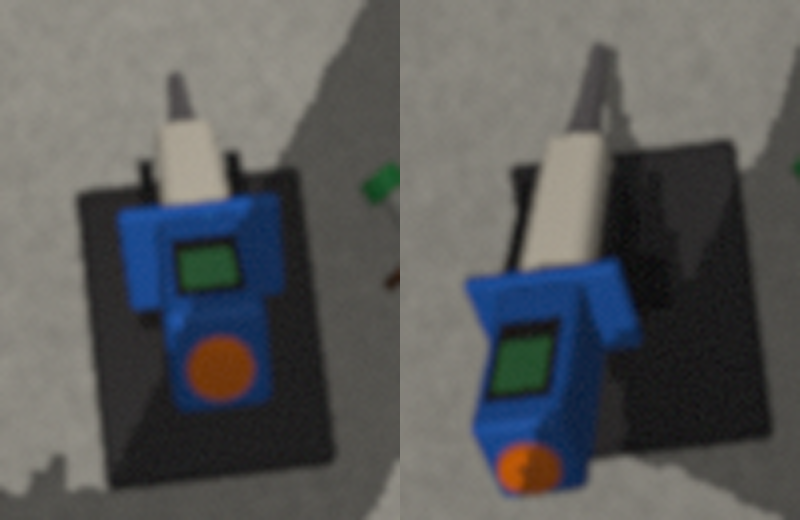

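Run:
```python
from h import *
import pickle
from scipy.optimize import least_squares
f1,f2=pickle.load(open('f1.pkl','rb'))
P=[(f1,(314.67,191.6),(0,0,67)),(f1,(303.75,118.2),(0,0,-150)),(f1,(312.2,166.7),(-14,0,36)),(f1,(290,152.5),(-15,-22,0)),(f1,(329.5,148.7),(-15,22,0)),(f1,(293.2,177.5),(15,-22,6)),(f1,(331.2,173.7),(15,22,6)),
(f2,(226.8,197.0),(0,0,66)),(f2,(246.25,91.2),(0,0,-150)),(f2,(225.75,170),(-14,0,36)),(f2,(212,150),(-15,-22,0)),(f2,(248,145.5),(-15,22,0)),(f2,(255,165),(15,22,6))]
def mdl(p,X):
    return p[:3]+R.from_euler('zy',[p[3],p[4]]).apply(np.array(X)*1e-3)
def res(p): return np.concatenate([proj(f,mdl(p,X))-u for f,u,X in P]+[[(p[4]-np.radians(40))*200]])
s=least_squares(res,[.468,-.2855,.1335,0.,np.radians(40)],loss='soft_l1')
print(s.x,np.degrees(s.x[4]));print(np.round(res(s.x)[:-1].reshape(-1,2),1))
```

```text
[ 0.4669 -0.2873  0.1314  0.1117  0.7009] 40.1611916590503
[[-4.   2.7]
 [ 7.8  0.8]
 [-2.9 -0.9]
 [-0.2 -0.5]
 [-0.1 -0.7]
 [ 0.3  0.5]
 [ 0.5  0.7]
 [-3.1  1.4]
 [ 6.9  0.2]
 [-0.7 -1.9]
 [ 0.5 -2.5]
 [ 2.2 -1.5]
 [ 1.3  2.3]]
```

Run:
```python
from h import *
import pickle
from scipy.optimize import least_squares
f1,f2=pickle.load(open('f1.pkl','rb'))
P=[(f1,(314.67,191.6),(0,0,67)),(f1,(303.75,118.2),(0,0,-150)),(f1,(312.2,166.7),(-14,0,36)),(f1,(290,152.5),(-15,-22,0)),(f1,(329.5,148.7),(-15,22,0)),(f1,(293.2,177.5),(15,-22,6)),(f1,(331.2,173.7),(15,22,6)),
(f2,(226.8,197.0),(0,0,66)),(f2,(246.25,91.2),(0,0,-150)),(f2,(225.75,170),(-14,0,36)),(f2,(212,150),(-15,-22,0)),(f2,(248,145.5),(-15,22,0)),(f2,(255,165),(15,22,6))]
def mdl(p,X):
    return p[:3]+R.from_euler('ZY',[p[3],p[4]]).apply(np.array(X)*1e-3)
def res(p): return np.concatenate([proj(f,mdl(p,X))-u for f,u,X in P]+[[(p[4]-np.radians(40))*200]])
s=least_squares(res,[.468,-.2855,.1335,0.,np.radians(40)],loss='soft_l1')
print(s.x,np.degrees(s.x[4]));print(np.round(res(s.x)[:-1].reshape(-1,2),1))
O=s.x[:3];yaw=s.x[3]
for rel in (0,5,10,20):
  r=Rt(yaw,np.radians(rel-40));z=r.as_matrix()[:,2];G=mdl(s.x,(0,0,50))
  for d in (0,.05,.07,.1): print(rel,d,G,ik(G+(.019-d)*z,r.as_rotvec()))
```

```text
[ 0.4673 -0.288   0.1337  0.1075  0.7004] 40.127941785405504
[[ 0.3  2.6]
 [ 0.7  0.9]
 [-0.7 -1.2]
 [-0.6 -0.7]
 [-0.3 -1. ]
 [-0.5  0.7]
 [-0.1  0.5]
 [ 0.1  1.8]
 [-0.7  0.5]
 [ 0.8 -1.5]
 [-0.8 -1.8]
 [ 1.9 -1.6]
 [ 0.7  2.2]]
0 0 [ 0.4993 -0.2845  0.1719] [-0.4717  0.9261  0.4376  1.6945 -0.3595 -0.4644]
0 0.05 [ 0.4993 -0.2845  0.1719] [-0.4484  0.9766  0.6383  1.8517 -0.3461 -0.4442]
0 0.07 [ 0.4993 -0.2845  0.1719] [-0.4396  1.0058  0.7366  1.9234 -0.3409 -0.4365]
0 0.1 [ 0.4993 -0.2845  0.1719] [-0.4268  1.0674  0.922   2.0508 -0.3335 -0.4255]
5 0 [ 0.4993 -0.2845  0.1719] [-0.4869  0.8539  0.3439  1.5865 -0.327  -0.5056]
5 0.05 [ 0.4993 -0.2845  0.1719] [-0.465   0.8882  0.5171  1.7316 -0.316  -0.4857]
5 0.07 [ 0.4993 -0.2845  0.1719] [-0.4567  0.9083  0.5981  1.7949 -0.3117 -0.4782]
5 0.1 [ 0.4993 -0.2845  0.1719] [-0.4446  0.9482  0.7393  1.8996 -0.3055 -0.4673]
10 0 [ 0.4993 -0.2845  0.1719] [-0.5038  0.7844  0.2531  1.4811 -0.2911 -0.5455]
10 0.05 [ 0.4993 -0.2845  0.1719] [-0.4837  0.8051  0.4045  1.6173 -0.2824 -0.5266]
10 0.07 [ 0.4993 -0.2845  0.1719] [-0.476   0.8182  0.4735  1.6751 -0.2791 -0.5193]
10 0.1 [ 0.4993 -0.2845  0.1719] [-0.4647  0.8446  0.5892  1.7674 -0.2742 -0.5088]
20 0 [ 0.4993 -0.2845  0.1719] [-0.5433  0.6542  0.0791  1.2776 -0.2087 -0.6211]
20 0.05 [ 0.4993 -0.2845  0.1719] [-0.5278  0.6514  0.1971  1.4015 -0.2044 -0.6058]
20 0.07 [ 0.4993 -0.2845  0.1719] [-0.5218  0.6538  0.2494  1.4526 -0.2027 -0.5999]
20 0.1 [ 0.4993 -0.2845  0.1719] [-0.5129  0.6617  0.3345  1.5315 -0.2002 -0.5912]
```

Run:
```python
from h import *
O=np.array([.4673,-.288,.1337]);yaw=.1075;p=R.from_euler('ZY',[yaw,np.radians(40)])
G=O+p.apply([0,0,.050]);r=Rt(yaw,np.radians(-35));z=r.as_matrix()[:,2]
print(get_state()['clock'])
movep(G+(.019-.09)*z,r.as_rotvec())
f=frame('wrist');cv2.imwrite('pics/w3.png',f['img'][:,:,::-1]);print(proj(f,G),proj(f,O+p.apply([0,0,.067])))
hit=move_l(G+.019*z,velocity=.08,until_force=6);print(hit,pose()[:3,3]-(G+.019*z),get_state()['contact_force'])
f=frame('wrist');cv2.imwrite('pics/w4.png',f['img'][:,:,::-1]);print(get_state()['clock'])
```

```text
6.775
[312.0703 205.8871] [312.0664 215.6942]
False [ 0.0004 -0.0001  0.0005] [ 0.2538 -0.6142 -0.4047]
8.7833
```

View pics/w4.png

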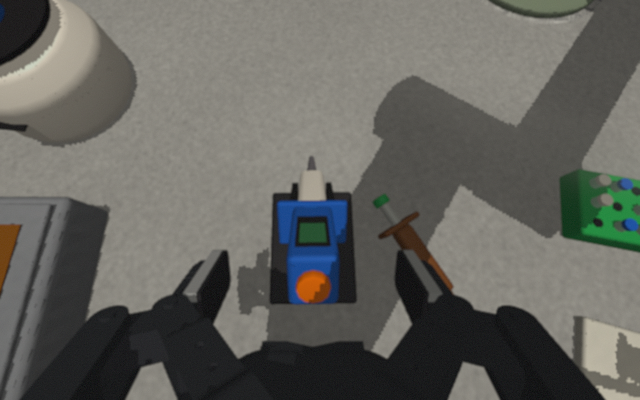

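View pics/w3.png

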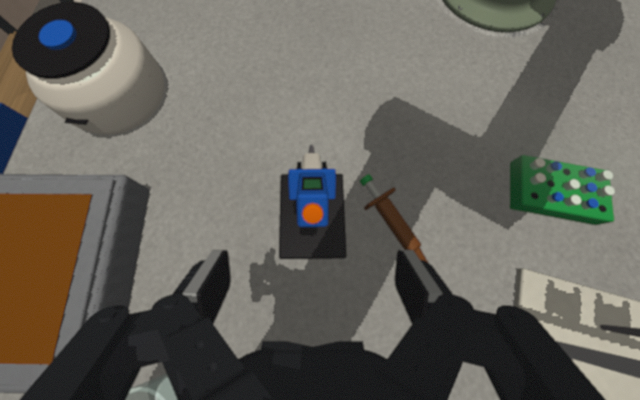

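Pic w4: the button is at (313,287), where 292 was predicted, centred between open fingers, and the handle is straight below. The pose is good to about 2 mm, so I grab and lift.

Run:
```python
from h import *
s0=get_state()
grab(70);s=get_state();print(s['clock'],s['finger_gap'],s['contact_force'],s['position']-s0['position'])
p=s['position']
up=np.array(p)+[-.01,0,.09];print(ik(up,s['eef_rot']))
move_l(up,velocity=.12);s=get_state();print(s['clock'],s['finger_gap'],s['contact_force'],s['wrist_torque'])
f=frame('wrist');cv2.imwrite('pics/w5.png',f['img'][:,:,::-1])
f=frame('scene');cv2.imwrite('pics/s5.png',cv2.resize(f['img'][40:240,200:440],(720,600))[:,:,::-1])
```

```text
9.375 0.26923416406912243 [-1.073  -0.0878  1.0988] [-0.0003 -0.     -0.0002]
[-0.4936  0.7799  0.4306  1.7446 -0.3305 -0.5119]
10.2833 0.27189085930674595 [-0.0482 -0.3548 -1.64  ] [ 0.0435 -0.7485  0.0022]
```

View pics/w5.png

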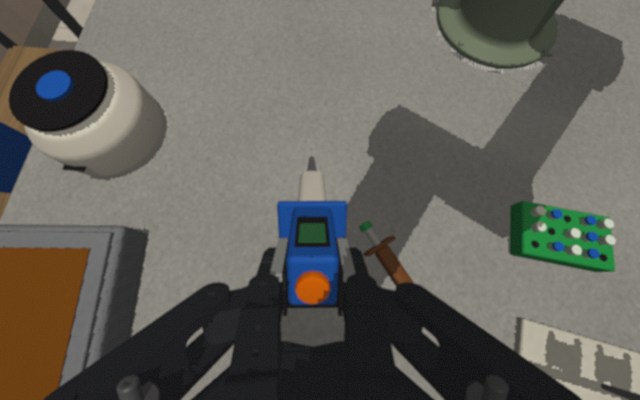

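View pics/s5.png

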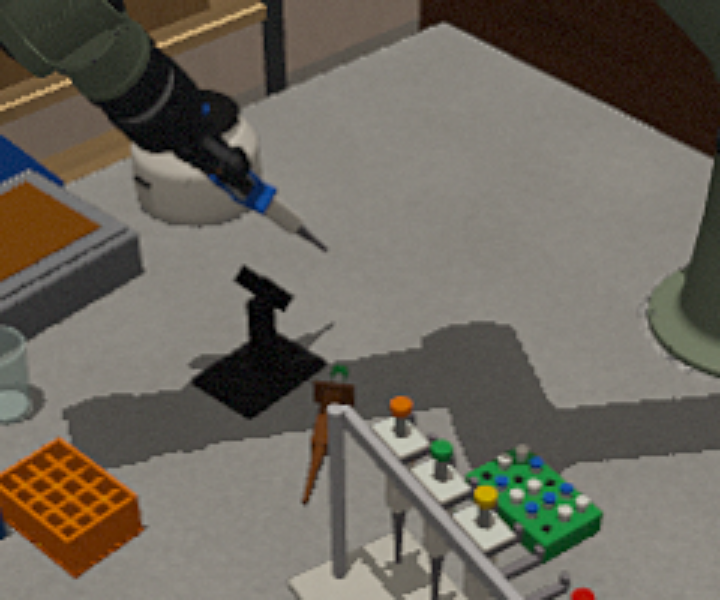

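```bash
cat >> h.py <<'E'
from scipy.optimize import least_squares
# pipette pose in tool frame: p=(origin x,y,z in tool, rel angle, roll); pipette axes for rel: 
def pipT(p):
    # nominal world: tool Rt(0,rel) <-> pipette upright
    M=Rt(0,p[3]).as_matrix().T@R.from_euler('z',p[4]).as_matrix() if len(p)>4 else Rt(0,p[3]).as_matrix().T
    return M,np.array(p[:3])
def fitpip(f,T,P,rel0=np.radians(5)):
    M,_=pipT([0,0,0,rel0]);o=-M@np.array([0,0,.05])+[0,0,-.019]
    def res(p):
        M,o=pipT(p);r=[]
        for u,X in P: r.append(proj(f,T[:3,:3]@(M@np.array(X)*1e-3+o)+T[:3,3])-u)
        return np.concatenate(r+[[(p[0])*300,p[4]*100]])
    s=least_squares(res,[*o,rel0,0.],loss='soft_l1');return s.x,res(s.x)[:-2].reshape(-1,2),np.array([*o,rel0,0.])
E
python3 - <<'E'
from h import *
T=pose();f=frame('wrist')
P=[((313,287.5),(0,0,67)),((312.5,233),(-14,0,36)),((278,203),(-15,-22,0)),((347,203),(-15,22,0)),((311.5,158),(0,0,-150)),((299,171),(-10,-10,-78)),((323,171),(-10,10,-78))]
x,r,o=fitpip(f,T,P);print(x,np.degrees(x[3]),o);print(np.round(r,1))
cv2.imwrite('pics/w5c.png',cv2.resize(f['img'][140:320,240:390],(600,600*180//150))[:600,:,::-1])
E
```

```text
[0.     0.0023 0.0456 0.1173 0.0004] 6.7220192954285745 [ 0.     -0.0044  0.0308  0.0873  0.    ]
[[-0.7  1.5]
 [-0.2 -1.1]
 [ 2.4 -0.2]
 [-2.8 -0.2]
 [ 0.8  0.2]
 [ 2.7  0. ]
 [-0.1 -0. ]]
```

View pics/w5c.png

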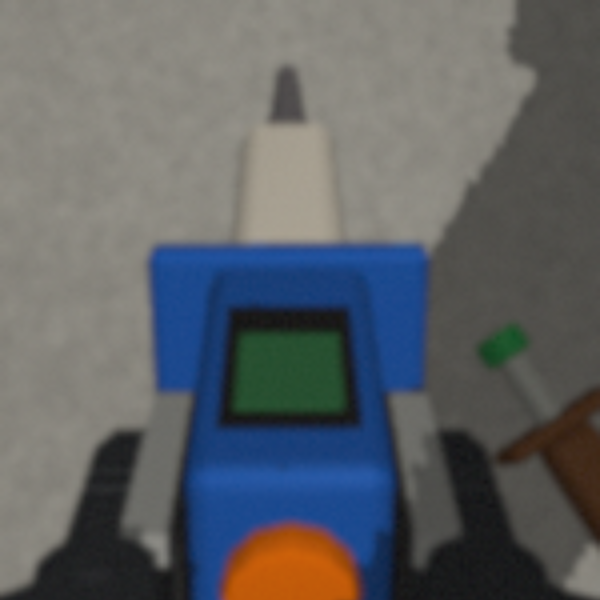

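Run:
```python
from h import *
T=pose();f=frame('wrist')
P=[((312.3,201.7),(-15,0,0)),((277.5,201.7),(-15,-22,0)),((347.3,201.7),(-15,22,0)),((312,156.7),(0,0,-150)),((302.5,171.2),(-10,-10,-78)),((320.8,171.2),(-10,10,-78)),((287.5,257.5),(-14,-12,62)),((338.7,257.5),(-14,12,62)),((312.5,231.7),(-14,0,36))]
x,r,o=fitpip(f,T,P);print(x,np.degrees(x[3]),o);print(np.round(r,1))
def pr(p):
    M,oo=pipT(p);return np.array([proj(f,T[:3,:3]@(M@np.array(X)*1e-3+oo)+T[:3,3])-u for u,X in P]).round(1)
print(pr(o)); o2=o.copy();o2[3]=x[3];print(pr(o2))
```

```text
[ 0.0002 -0.0006  0.0397  0.0957 -0.0005] 5.483618960154689 [ 0.     -0.0044  0.0308  0.0873  0.    ]
[[ 0.3 -0.3]
 [ 2.2 -0.4]
 [-1.8 -0.3]
 [ 0.5  2.7]
 [-0.8 -0.2]
 [ 2.6 -0.2]
 [-0.2  0.7]
 [-0.5  0.8]
 [ 0.2 -1.6]]
[[-0.  -1.3]
 [ 0.1 -1.3]
 [-0.4 -1.3]
 [ 0.3  2. ]
 [-1.4 -1.3]
 [ 2.7 -1.3]
 [-2.7  2.6]
 [ 1.   2.7]
 [-0.2 -1.4]]
[[-0.  -1.3]
 [ 0.1 -1.3]
 [-0.3 -1.2]
 [ 0.3  0.9]
 [-1.4 -2. ]
 [ 2.7 -2. ]
 [-2.7  3.8]
 [ 0.9  3.8]
 [-0.2 -0.8]]
```

```bash
cat >> h.py <<'E'
PT=np.array([0.0001,-.0028,.0350,np.radians(5.2),0.])
FORK=np.array([.6005,.2218,.200]);FY=-.1778
def tcp_for(flange,yaw,lean=0.):
    """TCP pose putting pipette flange origin at 'flange', upright, pipette yaw"""
    M,o=pipT(PT); Rp=R.from_euler('ZY',[yaw,lean]).as_matrix(); Rtool=Rp@M.T
    return np.array(flange)-Rtool@o, R.from_matrix(Rtool).as_rotvec()
def fk(dx,dy,dz): # fork frame -> world
    return FORK+R.from_euler('z',FY).apply([dx,dy,dz])
E
python3 - <<'E'
from h import *
print(get_state()['clock'])
t,r=tcp_for([.43,-.22,.27],.05);print(t,ik(t,r))
t2,r2=tcp_for([.42,.10,.27],-.10);print(t2,ik(t2,r2))
t3,r3=tcp_for(fk(-.085,0,.03),FY);print(t3,ik(t3,r3))
movep(t,r);movep(t2,r2);movep(t3,r3)
s=get_state();print(s['clock'],s['finger_gap'],s['position']-t3,s['contact_force'],s['wrist_torque'])
import pickle
F={}
for n in['wrist','scene','top']:
    F[n]=frame(n);cv2.imwrite(f'pics/{n}6.png',F[n]['img'][:,:,::-1])
pickle.dump(F,open('f6.pkl','wb'))
a=F['scene']['img'][130:290,300:460];cv2.imwrite('pics/s6c.png',cv2.resize(a,(600,600),interpolation=cv2.INTER_CUBIC)[:,:,::-1])
E
```

```text
10.4833
[ 0.4296 -0.2201  0.3051] [-0.6645  0.0989 -0.2969  1.1064  0.0594 -0.7124]
[0.4196 0.0999 0.3051] [ 0.0735 -0.0107 -0.4133  1.0788 -0.0156  0.1728]
[0.5164 0.2368 0.2651] [ 0.3234  0.2816 -0.1713  1.0383 -0.0436  0.4995]
13.2417 0.268891701971957 [ 0.0002 -0.0009 -0.0006] [-0.7029 -0.0335 -1.2187] [-0.0381  0.0915  0.0361]
```

View pics/wrist6.png

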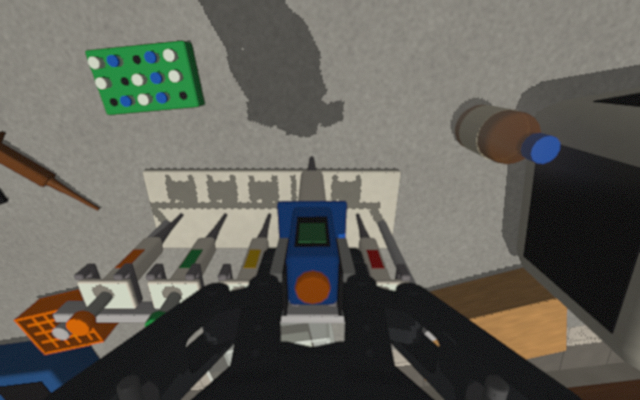

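View pics/s6c.png

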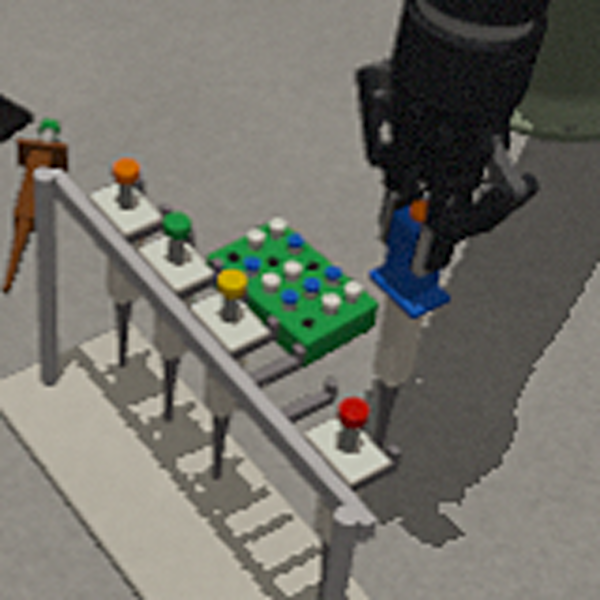

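```bash
cat > ov.py <<'E'
from h import *
import pickle
def box(f,img,off,k,T,lo,hi,col):
    C=np.array([[x,y,z] for x in(lo[0],hi[0]) for y in(lo[1],hi[1]) for z in(lo[2],hi[2])])*1e-3
    px=[(proj(f,T[:3,:3]@c+T[:3,3])+.5-off)*k for c in C]
    for i in range(8):
        for j in (1,2,4):
            if not i&j: cv2.line(img,*[tuple(int(round(v*16)) for v in px[q]) for q in(i,i|j)],col,1,cv2.LINE_AA,4)
def overlay(f,off,size,k,name,Tt,fork=True):
    off=np.array(off);im=f['img'][off[1]:off[1]+size[1],off[0]:off[0]+size[0],::-1]
    im=cv2.resize(im,None,fx=k,fy=k,interpolation=cv2.INTER_CUBIC)
    if Tt is not None:
        M,o=pipT(PT);T=np.eye(4);T[:3,:3]=Tt[:3,:3]@M;T[:3,3]=Tt[:3,:3]@o+Tt[:3,3]
        box(f,im,off,k,T,(-15,-22,0),(15,22,6),(0,255,255));box(f,im,off,k,T,(-10,-10,-78),(10,10,0),(0,255,0));box(f,im,off,k,T,(-14,-12,6),(14,12,62),(255,255,0));box(f,im,off,k,T,(-2,-2,-150),(2,2,-149),(0,255,0))
    for j in (1,0,-1,-2,-3):
        T=np.eye(4);T[:3,:3]=R.from_euler('z',FY).as_matrix();T[:3,3]=fk(0,.06*j,0)
        if j==0:
            for s in(-1,1):
                a,b=sorted((s*12.5,s*20.5));box(f,im,off,k,T,(-24,a,-10),(18,b,0),(255,0,255));box(f,im,off,k,T,(-24,a,0),(-18,b,8),(255,0,255))
        else: box(f,im,off,k,T,(-15,-22,0),(15,22,6),(0,0,255))
    cv2.imwrite(name,im)
E
python3 - <<'E'
from ov import *
F=pickle.load(open('f6.pkl','rb'));T=pose()
overlay(F['scene'],(322,170),(110,100),6,'pics/o_s.png',T)
overlay(F['top'],(225,160),(110,70),7,'pics/o_t.png',T)
E
```

```text
(no output)
```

View pics/o_s.png

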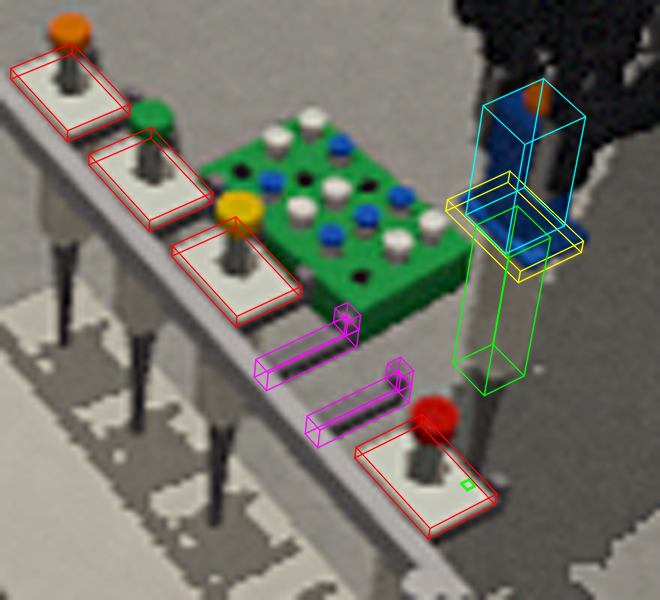

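View pics/o_t.png

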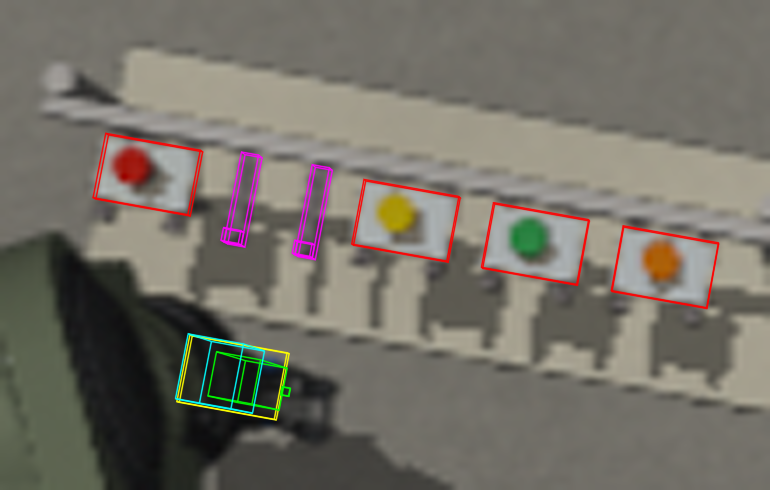

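Run:
```python
from ov import *
F=pickle.load(open('f6.pkl','rb'))
im=F['scene']['img'][180:255,385:445];cv2.imwrite('pics/z.png',np.clip(cv2.resize(im,None,fx=8,fy=8,interpolation=cv2.INTER_CUBIC)*1.5,0,255).astype(np.uint8)[:,:,::-1])
```

```text
(no output)
```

View pics/z.png

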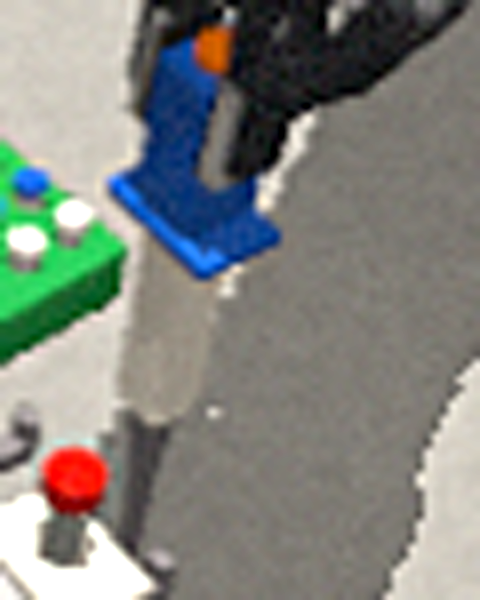

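Run:
```python
from ov import *
F=pickle.load(open('f6.pkl','rb'));f=F['scene'];T=pose()
P=[((398.2,201.8),(15,-22,6)),((400,205.2),(15,-22,0)),((410.5,212.2),(15,22,6)),((410.2,214.2),(15,22,0)),((419.7,209.3),(-15,22,3)),((399,228.5),(8,-8,-77)),((405.2,232.0),(8,8,-78))]
Rp=R.from_euler('z',FY).as_matrix();M,o=pipT(PT);e=T[:3,:3]@o+T[:3,3];print('expected',e)
for u,X in P: print((proj(f,e+Rp@np.array(X)*1e-3)-u).round(1),X)
res=lambda p:np.concatenate([proj(f,p+Rp@np.array(X)*1e-3)-u for u,X in P])
s=least_squares(res,e,loss='soft_l1');print('fit',s.x,(s.x-e)@Rp,res(s.x).reshape(-1,2).round(1))
w=F['wrist'];cv2.imwrite('pics/w6c.png',cv2.resize(w['img'][150:310,220:420],None,fx=4,fy=3.75,interpolation=cv2.INTER_CUBIC)[:,:,::-1])
```

```text
expected [0.517  0.2356 0.2307]
[-2.2  0.9] (15, -22, 6)
[-4.3 -0.6] (15, -22, 0)
[-2.3  2.4] (15, 22, 6)
[-2.4  2.3] (15, 22, 0)
[-1.2  1.2] (-15, 22, 3)
[-0.8  1.4] (8, -8, -77)
[-2.9  2.5] (8, 8, -78)
fit [0.4733 0.2114 0.1867] [-0.0387 -0.0315 -0.044 ] [[ 0.6  0.2]
 [-1.5 -1.5]
 [-0.2  0.9]
 [-0.2  0.7]
 [ 0.3 -0. ]
 [ 1.7 -0.8]
 [-0.6 -0. ]]
```

View pics/w6c.png

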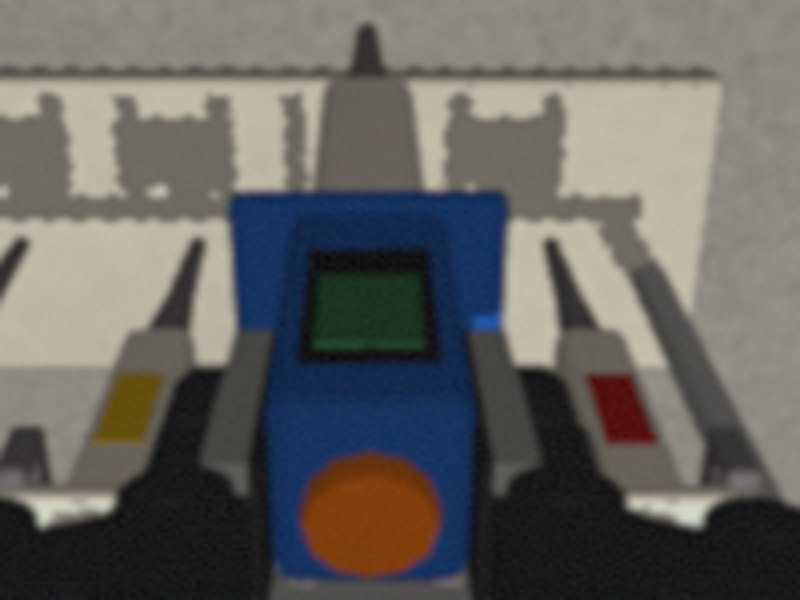

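Run:
```python
from ov import *
F=pickle.load(open('f6.pkl','rb'));w=F['wrist'];s=F['scene']
Rf=R.from_euler('z',FY).as_matrix()
def crop(u,v): return (220+(u+.5)/4-.5,150+(v+.5)/3.75-.5)
for nm,u,j in [('ytip',crop(198,240),-1),('rtip',crop(552,240),1)]:
    X=onz(w,u,.050);print(nm,(X-FORK)@Rf - [0,.06*j,0])
# labels centre on handle front face, z unknown ; compare symmetric mid
for nm,u,j in [('ylab',crop(127,408),-1),('rlab',crop(622,408),1)]:
    o,d=ray(w,u); 
    # intersect with plane fork x=-10mm
    oo=(o-FORK)@Rf;dd=d@Rf;t=(-.010-oo[0])/dd[0];print(nm,oo+dd*t-[0,.06*j,0])
# predicted pipette centre lateral in fork frame from wrist
T=pose();M,o=pipT(PT);e=T[:3,:3]@o+T[:3,3];print('pip exp',(e-FORK)@Rf)
```

```text
ytip [-0.0001  0.0004 -0.15  ]
rtip [-0.0001  0.0008 -0.15  ]
ylab [-0.01   -0.0001 -0.0338]
rlab [-0.01    0.0005 -0.0339]
pip exp [-0.0846 -0.0012  0.0307]
```

Run:
```python
from ov import *
F=pickle.load(open('f6.pkl','rb'));w=F['wrist'];sc=F['scene'];T=pose()
def crop(u,v): return np.array((220+(u+.5)/4-.5,150+(v+.5)/3.75-.5))
W=[(crop(270,400),(-14,-12,62)),(crop(474,400),(-14,12,62)),(crop(273,578),(14,-12,62)),(crop(471,578),(14,12,62)),(crop(232,195),(-15,-22,0)),(crop(506,195),(-15,22,0)),(crop(367,25),(0,0,-150)),(crop(371,515),(0,0,67)),(crop(368,78),(-10,0,-78))]
S=[((398.2,201.8),(15,-22,6)),((410.5,212.2),(15,22,6)),((410.2,214.2),(15,22,0)),((419.7,209.3),(-15,22,3)),((405.2,232.0),(8,8,-78))]
def res(p,ws,full=False):
    M,o=pipT([0,p[0],p[1],p[2]]);g=lambda f,u,X:proj(f,T[:3,:3]@(M@np.array(X)*1e-3+o)+T[:3,3])-u
    a=np.array([g(w,u,X) for u,X in W]);b=np.array([g(sc,u,X) for u,X in S])
    return (a.round(1),b.round(1)) if full else np.concatenate([a.ravel(),ws*b.ravel()])
for ws in (0,.5,1):
    s=least_squares(res,[-.003,.035,.09],loss='soft_l1',args=(ws,));print(ws,s.x,np.degrees(s.x[2]));a,b=res(s.x,ws,True);print(a.tolist());print(b.tolist())
a,b=res([-.0044,.0308,.0873],1,True);print('nom');print(a.tolist());print(b.tolist())
```

```text
0 [-0.0026  0.0397  0.091 ] 5.214843839332251
[[-2.4, 0.4], [-1.6, 0.5], [-1.1, -0.5], [-2.8, -0.4], [0.3, -1.6], [-1.6, -1.5], [0.5, 2.9], [-1.8, 1.2], [0.0, -0.1]]
[[-2.6, 2.5], [-2.9, 4.0], [-2.9, 3.8], [-1.7, 2.8], [-3.4, 3.9]]
0.5 [-0.0045  0.0365  0.0861] 4.931887061050384
[[-3.2, -0.3], [-0.9, -0.2], [-1.8, 0.3], [-2.2, 0.4], [-0.4, -2.7], [-0.9, -2.6], [0.5, 2.4], [-1.9, 1.4], [-0.0, -0.9]]
[[-1.7, 1.1], [-1.9, 2.6], [-2.0, 2.5], [-0.8, 1.5], [-2.6, 2.7]]
1 [-0.0063  0.0338  0.0869] 4.976227323956722
[[-3.9, -0.7], [-0.3, -0.6], [-2.4, 1.0], [-1.7, 1.1], [-1.0, -4.1], [-0.4, -4.0], [0.5, 1.2], [-1.9, 1.8], [-0.0, -2.3]]
[[-0.9, 0.0], [-1.0, 1.5], [-1.1, 1.4], [0.1, 0.4], [-1.8, 1.7]]
nom
[[-4.5, 6.8], [0.2, 7.0], [-2.9, 8.7], [-1.3, 8.8], [-1.4, 0.3], [0.0, 0.5], [0.4, 3.3], [-2.0, 9.9], [-0.0, 0.6]]
[[-1.3, -0.7], [-1.4, 0.8], [-1.5, 0.7], [-0.3, -0.4], [-2.2, 1.0]]
```

```bash
sed -i 's/^PT=.*/PT=np.array([0.0,-.0050,.0335,np.radians(5.),0.])/' h.py
python3 - <<'E'
from ov import *
t,r=tcp_for(fk(-.040,.0012,.020),FY)
h=move_l(t,velocity=.1,rot=r,until_force=5);s=get_state();print(h,s['clock'],s['position']-t,s['contact_force'])
F={n:frame(n) for n in['wrist','scene']};pickle.dump(F,open('f7.pkl','wb'));T=pose()
im=F['scene']['img'][160:245,340:430];cv2.imwrite('pics/z7.png',np.clip(cv2.resize(im,None,fx=7,fy=7,interpolation=cv2.INTER_CUBIC)*1.3,0,255).astype(np.uint8)[:,:,::-1])
overlay(F['scene'],(340,160),(90,85),7,'pics/o7.png',T)
cv2.imwrite('pics/w7.png',F['wrist']['img'][:,:,::-1])
E
```

```text
False 14.0333 [-0.0003 -0.0002 -0.0003] [-0.0607 -0.1104 -1.55  ]
```

View pics/z7.png

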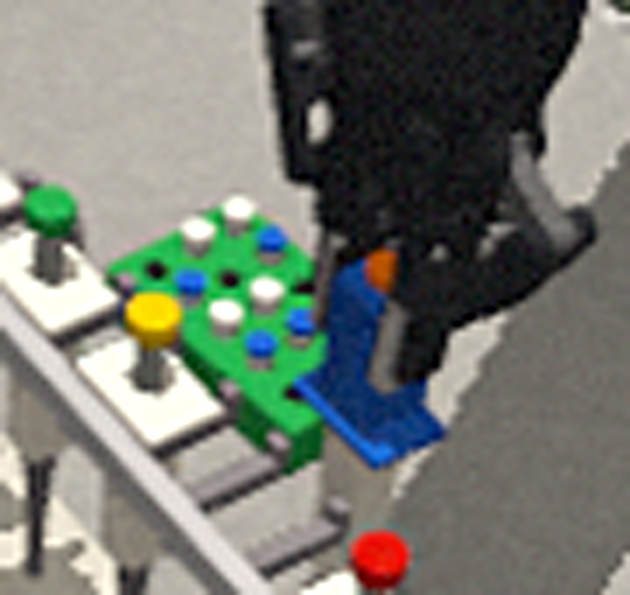

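View pics/o7.png

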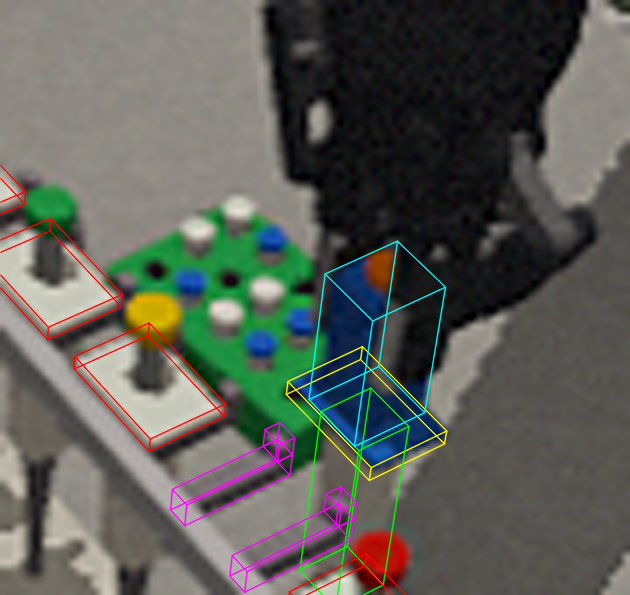

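View pics/w7.png

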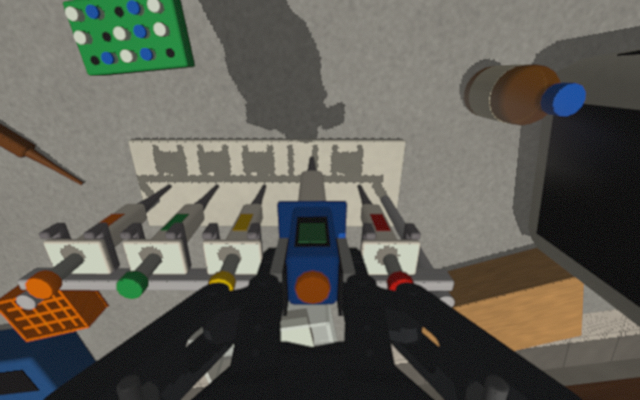

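```bash
sed -i 's/^PT=.*/PT=np.array([0.0,-.0065,.0320,np.radians(5.),0.])/' h.py
python3 - <<'E'
from ov import *
t,r=tcp_for(fk(-.0003,.0003,.016),FY)
h=move_l(t,velocity=.06,rot=r,until_force=4);s=get_state();print(h,s['clock'],(s['position']-t)@R.from_euler('z',FY).as_matrix(),s['contact_force'])
F={n:frame(n) for n in['wrist','scene']};pickle.dump(F,open('f8.pkl','wb'));T=pose()
im=F['scene']['img'][160:265,320:430];cv2.imwrite('pics/z8.png',np.clip(cv2.resize(im,None,fx=7,fy=7,interpolation=cv2.INTER_CUBIC)*1.3,0,255).astype(np.uint8)[:600,:,::-1])
overlay(F['scene'],(340,170),(90,85),7,'pics/o8.png',T)
cv2.imwrite('pics/w8.png',F['wrist']['img'][:,:,::-1])
E
```

```text
False 14.975 [-0.0002 -0.0001 -0.0002] [-0.5353 -0.0722 -0.9157]
```

View pics/z8.png

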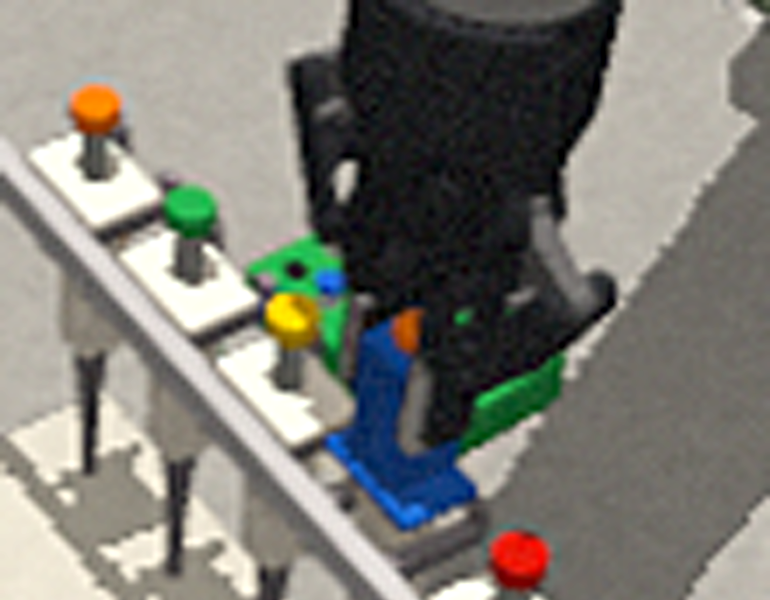

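View pics/o8.png

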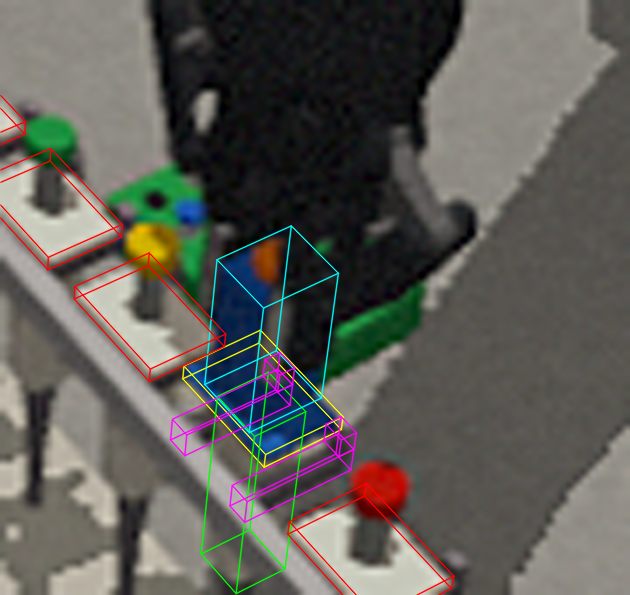

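View pics/w8.png

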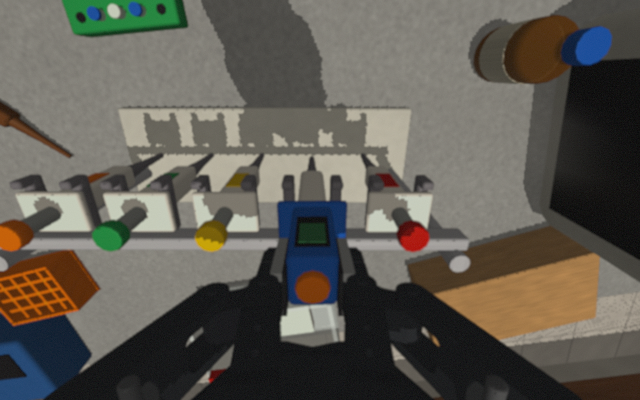

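The wrist view shows the handle centred between the prongs, with lips at (288,183) and (335,183). In the scene view the flange matches its model to within about 1 px. Now I lower until it touches.

Run:
```python
from ov import *
t,r=tcp_for(fk(-.0001,.0004,-.006),FY);t0,_=tcp_for(fk(0,0,0),FY)
h=move_l(t,velocity=.02,rot=r,until_force=2.5);s=get_state();print(h,s['clock'],(s['position']-t0)@R.from_euler('z',FY).as_matrix(),s['contact_force'],s['wrist_torque'])
F={n:frame(n) for n in['wrist','scene']};pickle.dump(F,open('f9.pkl','wb'));T=pose()
im=F['scene']['img'][160:265,320:430];cv2.imwrite('pics/z9.png',np.clip(cv2.resize(im,None,fx=7,fy=7,interpolation=cv2.INTER_CUBIC)*1.3,0,255).astype(np.uint8)[:600,:,::-1])
cv2.imwrite('pics/w9.png',cv2.resize(F['wrist']['img'][130:290,200:420],None,fx=3.6,fy=3.6,interpolation=cv2.INTER_CUBIC)[:,:,::-1])
```

```text
True 15.8833 [-0.0002  0.0003 -0.001 ] [-0.7834 -0.9536  4.9778] [ 0.0241  0.0884 -0.0112]
```

View pics/z9.png

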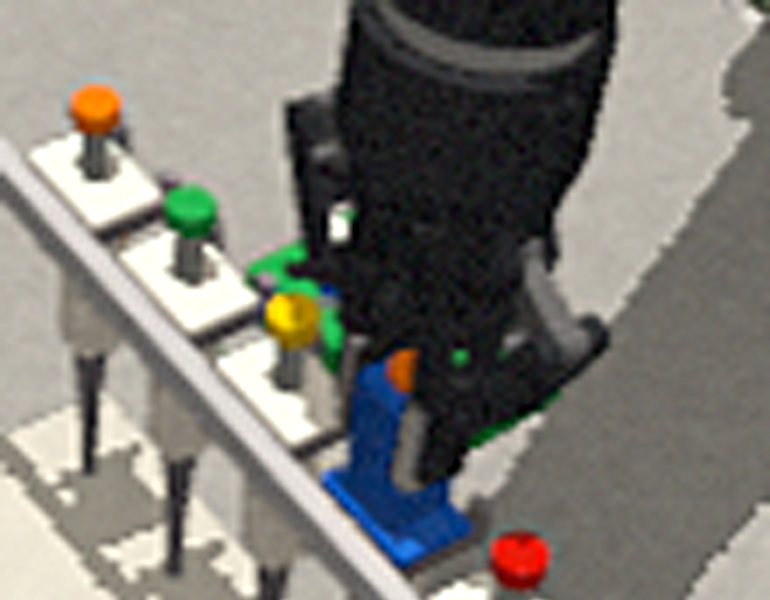

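View pics/w9.png

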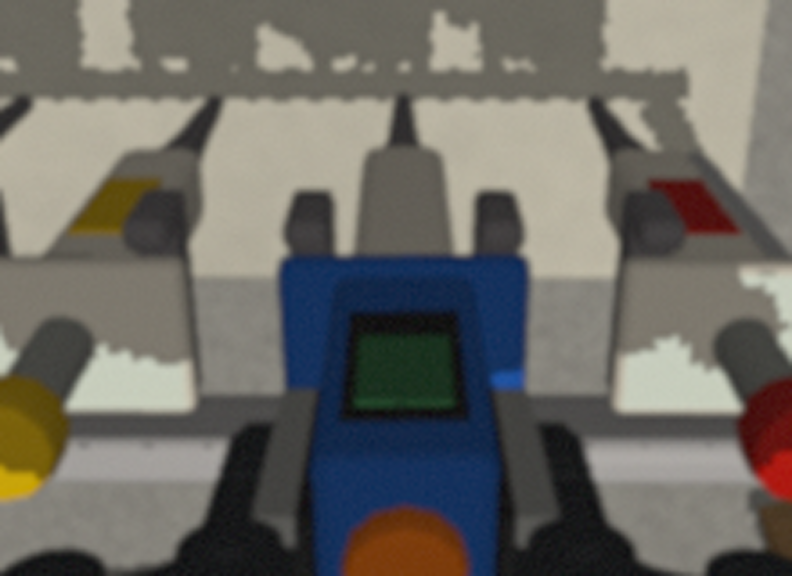

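Contact came 1 mm from the expected height, and the flange edge is in line with its neighbours behind both lips. Before releasing I check that the opening fingertips clear the neighbours' caps.

Run:
```python
from ov import *
a=cv2.imread('pics/w4.png')[235:335,170:270];b=pickle.load(open('f9.pkl','rb'))['wrist']['img'][215:315,240:340,::-1]
cv2.imwrite('pics/fing.png',np.hstack([cv2.resize(x,(400,400),interpolation=cv2.INTER_CUBIC)*1 for x in (a,b)]).clip(0,120)*2)
s=get_state();print(s['position'],s['finger_gap'])
```

```text
[0.604  0.2215 0.2314] 0.27154120061589165
```

View pics/fing.png

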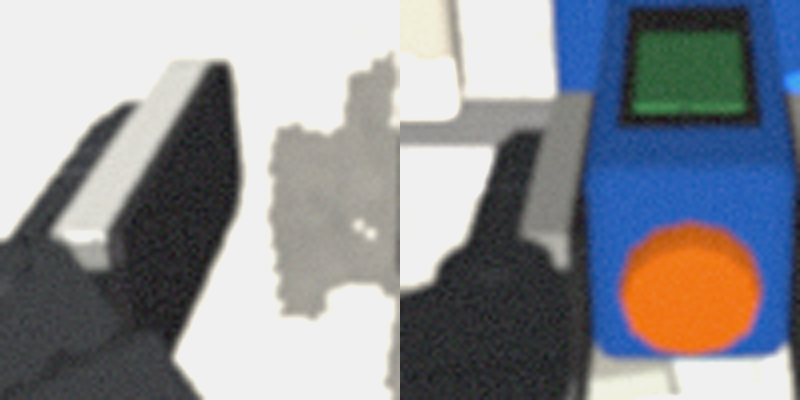

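The pad plates are only about 7 mm thick at the tip. Open, they reach about 49.5 mm, and the caps start at 51 mm. The thicker finger backs end several mm higher, above the caps, so it is safe to release.

Run:
```python
from ov import *
let_go();s=get_state();print(s['clock'],s['finger_gap'],s['contact_force'])
f=frame('wrist');cv2.imwrite('pics/w10.png',f['img'][:,:,::-1])
p=s['position'];z=R.from_rotvec(s['eef_rot']).as_matrix()[:,2]
print(move_l(p-.09*z,velocity=.08,until_force=5),get_state()['clock'])
f=frame('wrist');cv2.imwrite('pics/w11.png',f['img'][:,:,::-1])
movep([.42,.12,.40],Rt(0,0).as_rotvec())
F={n:frame(n) for n in['wrist','scene','top']};pickle.dump(F,open('f11.pkl','wb'))
overlay(F['scene'],(322,160),(110,100),6,'pics/o11.png',None)
overlay(F['top'],(225,160),(110,70),7,'pics/o11t.png',None)
s=get_state();print(s['clock'],s['contact_force'])
```

```text
16.6083 0.9980237942796054 [-0.3445  0.4444 -1.4834]
False 17.9333
19.0083 [ 0.2332 -0.452  -0.0688]
```

View pics/w10.png

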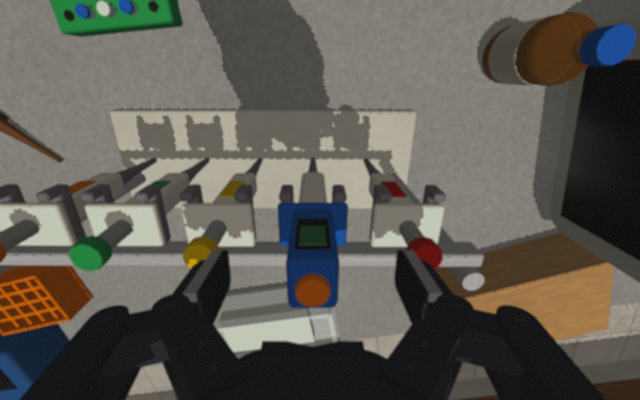

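View pics/w11.png

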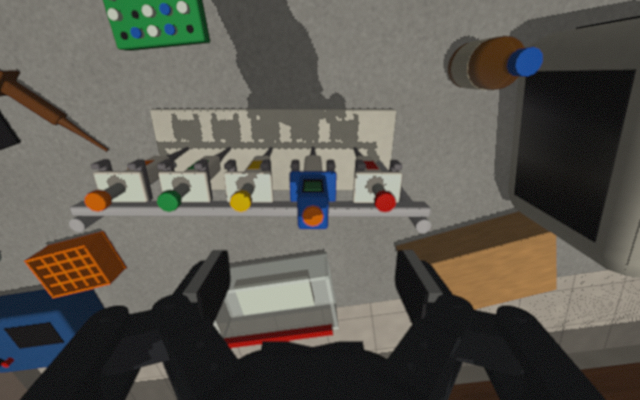

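View pics/o11.png

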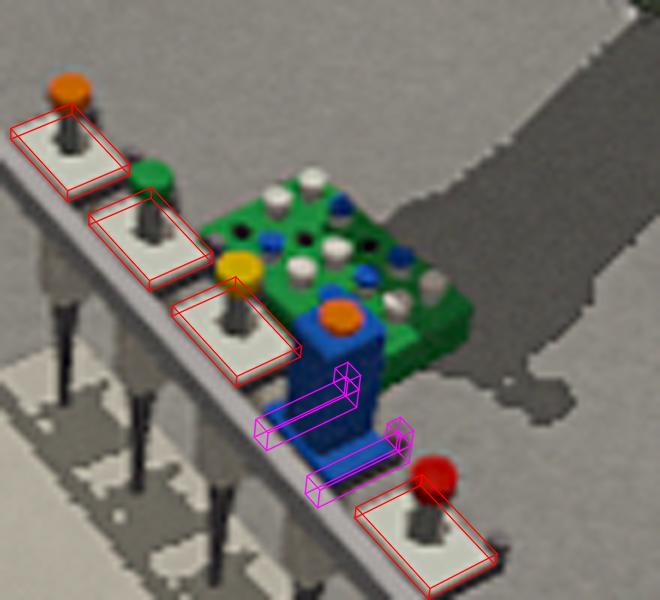

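View pics/o11t.png

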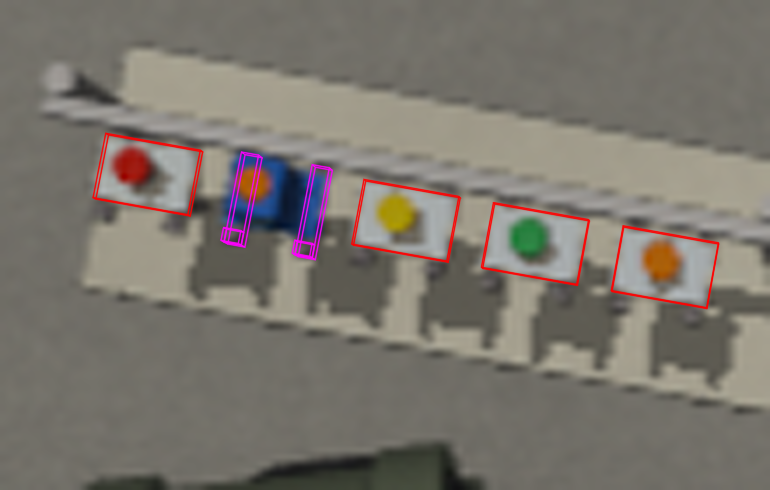

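Run:
```python
from ov import *
F=pickle.load(open('f11.pkl','rb'))
def blob(f,near,rad):
    hsv=cv2.cvtColor(f['img'],cv2.COLOR_RGB2HSV);m=(np.abs(hsv[...,0].astype(int)-10)<8)&(hsv[...,1]>140)&(hsv[...,2]>80)
    yy,xx=np.nonzero(m);k=np.hypot(xx-near[0],yy-near[1])<rad;return np.array([xx[k].mean(),yy[k].mean()])
o={n:blob(F[n],proj(F[n],fk(0,0,.067)),6) for n in('top','scene')}
X,e=tri([ray(F[n],o[n]) for n in o]);print((X-FORK)@R.from_euler('z',FY).as_matrix(),e)
f=F['scene'];off=np.array((345,190));k=9
im=cv2.resize(f['img'][190:255,345:425,::-1],None,fx=k,fy=k,interpolation=cv2.INTER_CUBIC);im=np.clip(im*1.3,0,255).astype(np.uint8)
T=np.eye(4);T[:3,:3]=R.from_euler('z',FY).as_matrix();T[:3,3]=FORK
box(f,im,off,k,T,(-15,-22,0),(15,22,6),(0,255,255));box(f,im,off,k,T,(-14,-12,6),(14,12,62),(255,255,0))
cv2.imwrite('pics/o12.png',im)
```

```text
[-0.0007  0.0007  0.0631] [np.float64(0.0003458935058206922), np.float64(0.00034589350582057667)]
```

View pics/o12.png

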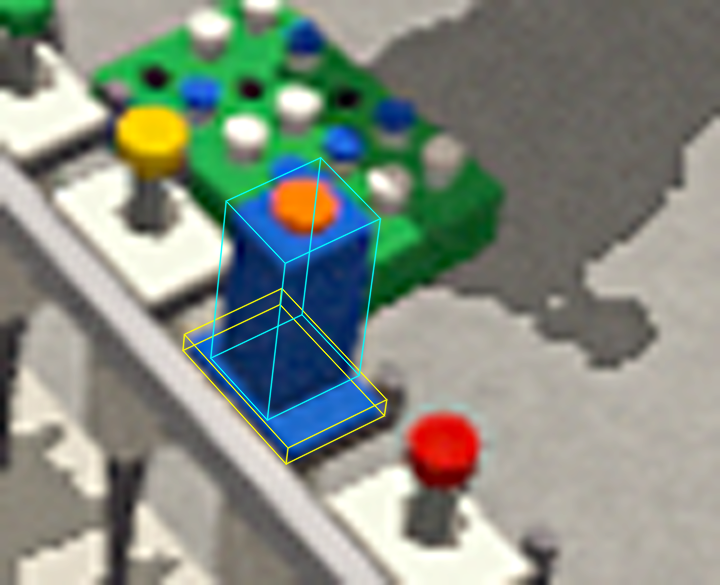

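The button is within 1 mm of the hanger's axis and at the right height, and the flange is level in the seated position.

```bash
python3 -c "
from cell import *
print(sign_off());print(get_state()['clock'])"
```

```text
the job is handed in; nothing more can be done
None
the job is handed in; nothing more can be done
```

The blue pipette hangs on the empty hanger between the red- and yellow-capped ones, with its display facing out of the open front. I gripped it by the head, lifted it out of the rest, stood it upright and carried it in over the lips. I lowered it until it touched, let go and backed away, and handed in at about 19 s of the 42 s.

**Last checks:**
- The prongs took the flange within 1 mm of the expected height.
- The top and scene cameras put the button 0.7 mm from the hanger's axis and upright. They gave its height as 63 mm, which fits with the flange resting on the prongs.
- The neighbouring pipettes still match the positions measured at the start.
- Force on the tool was near zero once the arm was clear.

**What disagreed:**
- **Brown look-alike:** it stood on its tip at the start but was lying on the bench by my first close view at about 5.5 s. My gripper's path stayed about 10 cm above it and I felt no contact, so it probably toppled by itself. I can't prove that. I left it where it lay.
- **Pipette in the gripper:** the wrist and scene cameras differed by several millimetres. I relied on the scene view relative to the hanging pipettes, and the height at contact agreed with it.

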